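# Turn the cup carousel to the water filter

### The job

Bring the cup with the handle under the water filter's spout: gently turn the turntable by pushing its rim with a fingertip (it has finger lugs all round) until the middle of that cup's mouth is straight below the spout, and leave it at rest there. Do not grip or lift anything, do not touch the cups, which must keep standing in their places on the tray, and leave the other things on the worktop where they are.

Things in the scene. Friction and masses are not known exactly. Their poses are not given: they have to be found in the camera images.
- mug: The one cup with a handle, else like the three plain cups: off-white melamine, 66 mm across the rim, 50 mm at the foot, 62 mm tall, about 90 g. Small loop handle along its own +x, to 59 mm from its axis, 20 to 58 mm above its foot (not past the tray's wall). Stands loose on the tray, 75 mm from its axis, and rides along as the tray turns. Origin: centre of its underside, z up.
- cup_a: Round open melamine cup without a handle, off-white: 66 mm across the rim, 50 mm at the foot, 62 mm tall, about 90 g, standing loose on the tray at 75 mm from its axis. Origin: centre of its underside, z up. Not to be touched.
- cup_b: Round open melamine cup without a handle, off-white: 66 mm across the rim, 50 mm at the foot, 62 mm tall, about 90 g, standing loose on the tray at 75 mm from its axis. Origin: centre of its underside, z up. Not to be touched.
- cup_c: Round open melamine cup without a handle, off-white: 66 mm across the rim, 50 mm at the foot, 62 mm tall, about 90 g, standing loose on the tray at 75 mm from its axis. Origin: centre of its underside, z up. Not to be touched.
- spout (a point): Mouth of the steel spout of the fixed white water filter to the left or far left of the turntable: 160 mm above the worktop, 75 mm (within 5) from the tray's axis. The 12 mm pipe comes level at 212 mm height from the filter's column and bends down to an 18 mm nozzle. The column, 124 mm across and 245 mm tall, has its axis 150 mm farther out from the tray's axis.
- axis (a point): Point on the vertical turning axis of the grey plastic tray, on its floor, 26 mm above the worktop. The tray is 270 mm across, its floor 16 to 26 mm above the worktop; the wall round its edge reaches 46 mm above the worktop. Below it is a smaller fixed foot.
- lug (a point): Middle of the outer end of one of eight equal finger lugs that stick out of the tray's wall, 45 degrees apart; 161 mm from the tray's axis, 43 mm above the worktop; turns with the tray. Each lug is an upright block 11 mm wide along the rim, 135 to 161 mm from the axis, 16 to 70 mm above the worktop: a fingertip lowered between two lugs can push one along the circle.
- tray (a joint): Angle of the tray about its vertical axis (rad), growing anticlockwise seen from above, 0 at the start; it turns freely either way for 12 rad, with light friction (about 0.1 N m, under 1 N at the lugs), stays where it is left and coasts at most a few degrees after a slow push.
- turntable: The turntable: its fixed black foot, 170 mm across and 14 mm high, together with the grey plastic tray it carries. Origin: on the turning axis at the worktop.
- kettle: Closed aluminium kettle with spout and black bail handle, 172 mm across, 195 mm tall, standing to the right of the turntable. Origin: centre of its underside; the spout points along its +x, to 130 mm. A bystander.
- wrench: White plastic filter housing wrench lying flat: a ring 128 mm across and 14 mm thick, with a flat handle reaching to 189 mm from the ring's centre along its +x. Origin: underside, at the ring's centre. A bystander, to the left.
- jar: Small closed glass jar, 60 mm across, 85 mm tall, standing between the robot and the right side of the turntable. Origin: centre of its underside. A bystander.
- tin: Closed aluminium tea tin, 72 mm across, 120 mm tall, to the left of the turntable. Origin: centre of its underside. A bystander.

How it is judged:
By the outcome, as a careful person would: the job done as asked, in the order asked, and still so for the second after the job is handed in, with the robot touching nothing.
It also fails if it takes over 64 s, if anything falls off the work surface, if the arm or the gripper's body presses on something with over 40 N, if the wrist force passes 120 N, or if a joint passes its speed limit or range.

### The arm

A 6-joint arm with a two-finger parallel gripper is mounted at the origin on the work surface. World frame = base frame: x ahead of the robot, y to its left, z up, the work surface at z = 0. Lengths are in mm, angles in degrees, forces in N, time in s.
With the tool pointing down it reaches from about 350 to 850 mm from the base axis. Payload 8.1 kg.
Tool frame: the origin (TCP) lies at the very end of the fingers, on their centre line; the grasp point (between the pads) lies 19 mm behind it (r.grip_depth is the distance from the TCP to the grasp point, in mm); y points along the fingers, z is the direction in which the jaws open and shut, and the axes are right-handed (so a half turn about y gives the same grasp; the last joint's range is limited). The gripper opens to 85 mm and grips with 20 to 120 N. Pads are 22 mm wide; open, the fingers measure 114 mm over their backs; the gripper's body (76 mm by 85 mm) begins 54 mm behind the grasp point. The pads swing forward as they close: fully open they stand 13 mm farther back than shut.
Start: joints at [59.106, 7.471, 85.268, -0, 87.261, -4.893], TCP at [263.011, 539.287, 231.292] pointing down, gripper open.
Joint ranges: [-169.43, 169.43], [-51.17, 129.36], [1.28, 143.12], [-76.62, 256.62], [0, 156.53], [-152.29, 152.29]. Speed limits (degrees/s): [136.94, 136.94, 159.86, 180, 180, 180].

### API

Orientations are given as [roll, pitch, yaw] about the fixed x, y, z axes, in that order (R = Rz(yaw) Ry(pitch) Rx(roll)).
In Python, from bench import readout, eyes, r gives the robot as it stands. The module is installed in compiled form; this text tells all that it offers.
- The arm moves only by the tool move_arm, never from a script. Its argument "motion" is text: rows parted by semicolons, each of 6 numbers parted by spaces: the shift along the world's x, y, z in cm, then the turn, a rotation vector about the world's x, y, z in degrees. A call has 1 to 10 rows; each row is the pose to reach, as a shift and turn from the pose commanded when the call began; what a row does not reach only later rows make up. A row lasts 1/12 s, in which the tool goes at most 41.7 mm and 7.16 degrees, less where a joint would pass 70% of its speed; a pose out of reach is approached as far as the arm can. A call with a gripper value outside its range is refused whole. "fingers" is the finger opening in cm, from 0 to 8.54, set as the call begins (left out, the last holds). The fingers move at their own pace and stop on an object; "squeeze" is the grip in N (left out, the last holds). Time passes only in rows, so rows that repeat a pose let the fingers close. It gives the time, the measured TCP pose, the force and the opening at its end, in the units of the state.
- readout.sense(): the state, without advancing time (a new reading comes with each control period).
- eyes.snapshot(name): name is "scene" or "side" or "wrist"; returns a dict with "image" (384x512x3 uint8, blue, green, red), "fx", "fy", "cx", "cy" (pixels), "world_to_cam" (4x4, takes a point from world to camera coordinates). Camera axes: x right, y down, z forward; pixel columns grow to the right and rows downward; lengths in mm; the calibration is good to about 2 mm. A picture is of the moment at which its call begins. There is no depth.
- r.hand_in(): hands the job in, once; it reports no verdict.
The state is a dict: "time": time; "joint_pos": joint angles; "qd": joint speeds; "joint_efforts": joint torques, N m; "tool_pos": TCP position; "tcp_rot": TCP orientation; "ft_force": force on the tool from outside, world axes, zero at the start; "wrist_torque": the same for the moment, N m; "finger_gap": finger opening in mm.
Only numpy, scipy, OpenCV 4.12 (cv2) and the standard library are available. Lean on these libraries where they do the work, as an engineer would, in place of code of your own. Each camera call takes 0.05 s, during which the arm holds its last target. There are 200 camera calls.

## Working session

There is one attempt and no reset: what is moved stays moved. The work goes in short steps, Python scripts to look and compute and a tool call to move; the robot and the scene stay as the last step left them, time stands still between calls to the robot, and variables do not carry over. Pictures are saved under pics/ and viewed, about 8 in all and at most 12, crops included, and the job is handed in when it is done.

Besides the shell and the picture viewer there is one more tool, called after "Emit:" as name(argument=value, ...) on one line, values as JSON. move_arm: Moves the arm, as the interface text tells. Its arguments: {"type":"object","properties":{"motion":{"type":"string"},"fingers":{"type":"number"},"squeeze":{"type":"number"}},"required":["motion"]}

```bash
mkdir -p pics
cat > h.py <<'E'
import numpy as np, cv2
from bench import readout, eyes, r
def snap(n,f=None):
    s=eyes.snapshot(n)
    if f: cv2.imwrite('pics/'+f,s["image"])
    return s
def ray(s,u,v):
    T=np.array(s["world_to_cam"]);R=T[:3,:3];o=-R.T@T[:3,3]
    return o,R.T@np.array([(u-s["cx"])/s["fx"],(v-s["cy"])/s["fy"],1])
def onz(s,u,v,z):
    o,d=ray(s,u,v);return o+d*(z-o[2])/d[2]
def proj(s,p):
    T=np.array(s["world_to_cam"]);c=T[:3,:3]@np.array(p)+T[:3,3]
    return s["fx"]*c[0]/c[2]+s["cx"],s["fy"]*c[1]/c[2]+s["cy"]
def tri(s1,p1,s2,p2):
    o1,d1=ray(s1,*p1);o2,d2=ray(s2,*p2)
    t=np.linalg.lstsq(np.c_[d1,-d2],o2-o1,rcond=None)[0]
    a,b=o1+d1*t[0],o2+d2*t[1];return (a+b)/2,np.linalg.norm(a-b)
E
python3 - <<'E'
from h import *
ims=[]
for n in("scene","side","wrist"):
    s=snap(n,n+"0.png");T=np.array(s["world_to_cam"]);print(n,(-T[:3,:3].T@T[:3,3]).round(),s["fx"])
    np.save(n+"0.npy",s,allow_pickle=True)
    cv2.imwrite('pics/'+n+'0b.png',cv2.resize(s["image"],(800,600),interpolation=cv2.INTER_CUBIC))
E
```

```text
scene [1208. -914.  895.] 418.9605838747612
side [ -44. -601.  925.] 372.8786845468418
wrist [196. 573. 372.] 265.69391032854344
```

View pics/scene0b.png

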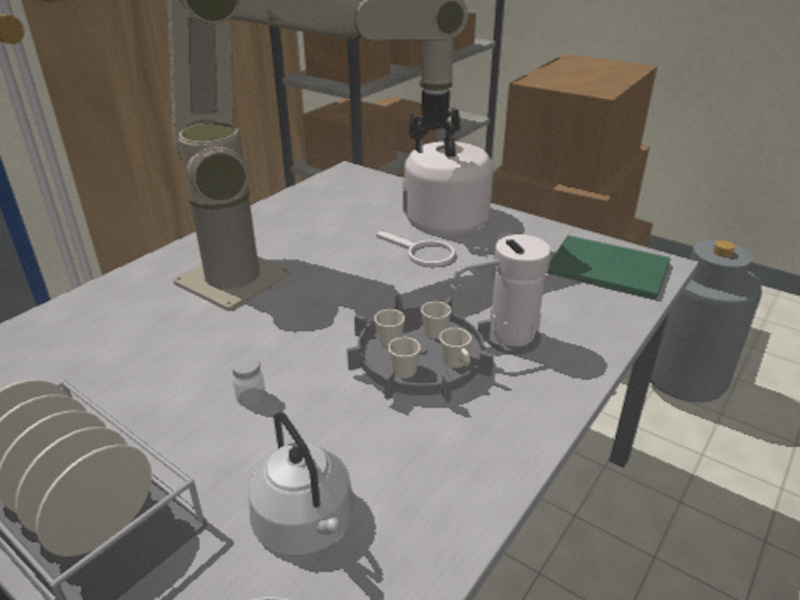

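View pics/side0b.png

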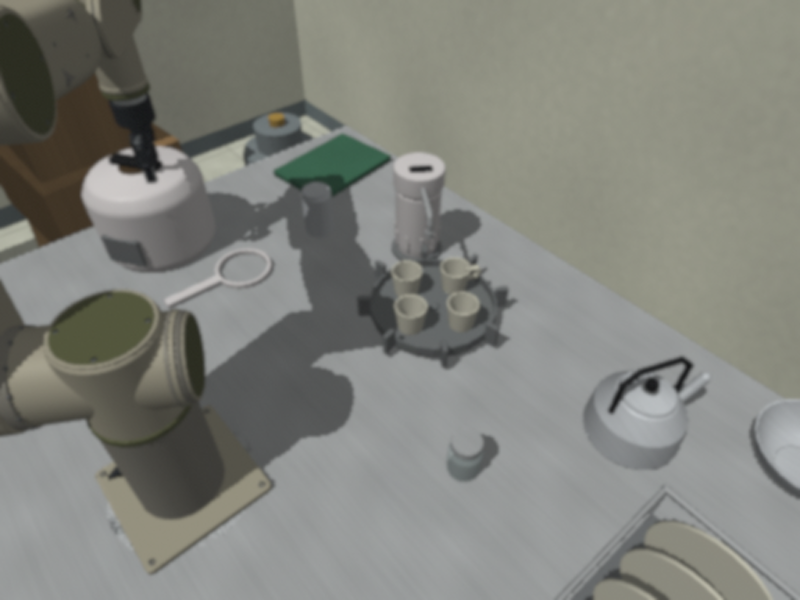

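The scene view shows the tray at about (424,347), the mug at (455,345) with its handle towards the viewer, and the filter at (518,290) with its pipe heading left to about (457,275). In the side view the tray is at (435,305) and the mug at (457,275). Next I'll measure on crops.

Run:
```python
from h import *
S={n:np.load(n+"0.npy",allow_pickle=True).item() for n in("scene","side")}
out=[]
for n,(x0,y0) in (("scene",(215,145)),("side",(220,90))):
    s=S[n];im=s["image"];c=im[y0:y0+125,x0:x0+145]
    out.append(cv2.resize(c,None,fx=4,fy=4,interpolation=cv2.INTER_CUBIC)[:, :])
    hsv=cv2.cvtColor(im,cv2.COLOR_BGR2HSV)
    m=np.zeros(im.shape[:2],np.uint8);m[y0:y0+125,x0:x0+145]=cv2.inRange(hsv,(15,35,60),(40,140,255))[y0:y0+125,x0:x0+145]
    k,l,st,ce=cv2.connectedComponentsWithStats(m)
    for i in range(1,k):
        if st[i,4]>40:
            x,y,w,h,a=st[i];print(n,st[i],ce[i].round(1), onz(s,x+w/2,y+8,88).round())
cv2.imwrite('pics/c1.png',out[0]);cv2.imwrite('pics/c2.png',out[1])
```

```text
(no output)
```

View pics/c1.png

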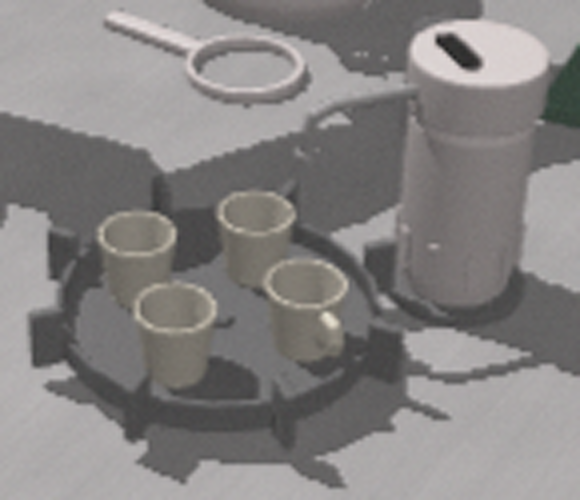

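View pics/c2.png

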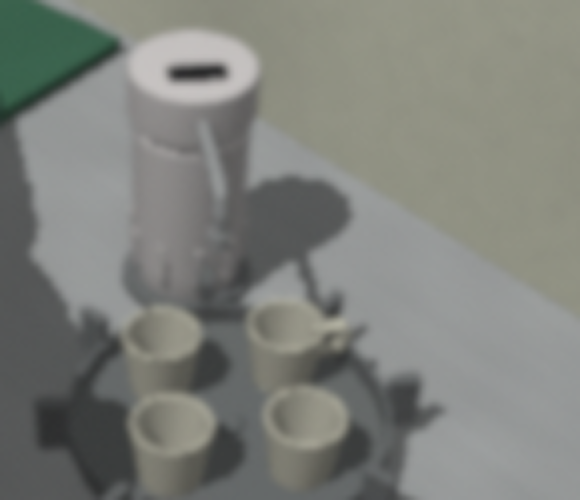

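```bash
cat > m.py <<'E'
from h import *
S={n:np.load(n+"0.npy",allow_pickle=True).item() for n in("scene","side")}
a,b=S["scene"],S["side"]
A=lambda u,v:(215+u/4-.375,145+v/4-.375); B=lambda u,v:(220+u/4-.375,90+v/4-.375)
E
python3 - <<'E'
from m import *
C1=[(137,235),(256,213),(306,285),(175,307)];C2=[(163,333),(284,324),(172,420),(306,415)]
P1=np.array([onz(a,*A(*p),88) for p in C1]);P2=np.array([onz(b,*B(*p),88) for p in C2])
print(P1.round(1),P1.mean(0));print(P2.round(1),P2.mean(0))
print("lid",onz(a,*A(480,55),245),onz(b,*B(194,67),245))
print("nozzle",tri(a,A(304,153),b,B(219,245)),onz(a,*A(304,153),160),onz(b,*B(219,245),160))
for n,p in(("l",(48,320)),("l",(387,338)),("l",(132,415)),("l",(284,420)),("l",(160,183)),("l",(62,240)),("l",(290,187)),("l",(375,250))):
    print(onz(a,*A(*p),70).round())
E
```

```text
[[514.2  -2.6  88. ]
 [576.7  82.8  88. ]
 [665.2  21.3  88. ]
 [597.3 -63.6  88. ]] [588.33680726   9.45965859  88.        ]
[[575.4  79.9  88. ]
 [660.1  22.2  88. ]
 [513.5  -0.7  88. ]
 [597.5 -65.5  88. ]] [586.63965009   8.95799718  88.        ]
lid [720.92465775 178.72341568 245.        ] [697.67253285 182.5472075  245.        ]
nozzle (array([624.79312688,  71.16360164, 167.3886287 ]), np.float64(9.827975957390844)) [616.86219304  89.38932863 160.        ] [627.18203828  71.28624077 160.        ]
[ 512. -118.   70.]
[741.  21.  70.]
[ 634. -169.   70.]
[ 728. -108.   70.]
[467.  94.  70.]
[452. -26.  70.]
[564. 157.  70.]
[674. 118.  70.]
```

Run:
```python
from m import *
from scipy.spatial.transform import Rotation as Ro
s=readout.sense();print(s["tcp_rot"],s["tool_pos"],s["time"])
print(Ro.from_euler('xyz',s["tcp_rot"],degrees=True).as_matrix().round(2))
w=np.load("wrist0.npy",allow_pickle=True).item();print(np.array(w["world_to_cam"]).round(2)[:3])
print("jar",onz(a,248*.64,368*.64,85),"tin",onz(b,318*.64,190*.64,120))
# column: intersect the vertical planes of its middle lines
L=[]
for c,p in((a,A(464,215)),(b,B(194,95))):
    o,d=ray(c,*p);L.append((o[:2],d[:2]))
t=np.linalg.solve(np.c_[L[0][1],-L[1][1]],L[1][0]-L[0][0]);print(L[0][0]+t[0]*L[0][1])
```

```text
[-9.00782340e+01  5.11594685e-03 -2.60035443e+01] [262.82083852 538.92981652 230.49913098] 0.15
[[ 0.9  -0.    0.44]
 [-0.44 -0.    0.9 ]
 [-0.   -1.   -0.  ]]
[[ 4.4000e-01  9.0000e-01 -0.0000e+00 -5.9924e+02]
 [ 8.6000e-01 -4.2000e-01  2.9000e-01 -3.8420e+01]
 [ 2.6000e-01 -1.3000e-01 -9.6000e-01  3.7950e+02]]
jar [ 392.13218215 -294.44284131   85.        ] tin [578.9958731  405.74639782 120.        ]
[714.26607234 198.86074368]
```

Emit:
move_arm(motion="0 0 4 0 0 0; 0 0 8 0 0 0; 0 -2 12 0 0 3; 1 -5 15 0 0 6; 2 -8.5 16 0 0 9; 3 -12 17 0 0 12; 4 -15.5 17 0 0 15; 5 -19 17 0 0 18; 6 -22.5 17 0 0 21; 7 -26 17 0 0 24", fingers=0)

```text
time: 0.98
tool_pos: [332.9, 277.7, 401.1]
tcp_rot: [-90.0, -0.0, -1.8]
ft_force: [1.2, 1.7, -0.2]
finger_gap: 0.1
```

Emit:
move_arm(motion="1.5 -3.5 0 0 0 1; 3 -7 0 0 0 2; 4.5 -10.5 0 0 0 2; 6 -14 0 0 0 2; 7.5 -17.5 0 0 0 2; 9 -21 0 0 0 2; 10.5 -24 0 0 0 2; 11.7 -26.5 0 0 0 2; 11.7 -26.5 0 0 0 2; 11.7 -26.5 0 0 0 2")

```text
time: 1.82
tool_pos: [450.1, 13.0, 400.6]
tcp_rot: [-90.0, 0.1, -0.2]
ft_force: [-0.4, 0.4, 0.0]
finger_gap: -0.3
```

Run:
```python
from h import *
s=readout.sense();print(s["tcp_rot"],s["tool_pos"],s["time"],s["finger_gap"])
s=snap("wrist","w1r.png");np.save("w1.npy",s,allow_pickle=True)
cv2.imwrite('pics/w1.png',cv2.resize(s["image"],(800,600),interpolation=cv2.INTER_CUBIC))
```

```text
[-8.99910349e+01  8.67034970e-02 -1.79726975e-01] [450.12764234  13.00193801 400.6169583 ] 1.8167 -0.29541547645087374
```

View pics/w1.png

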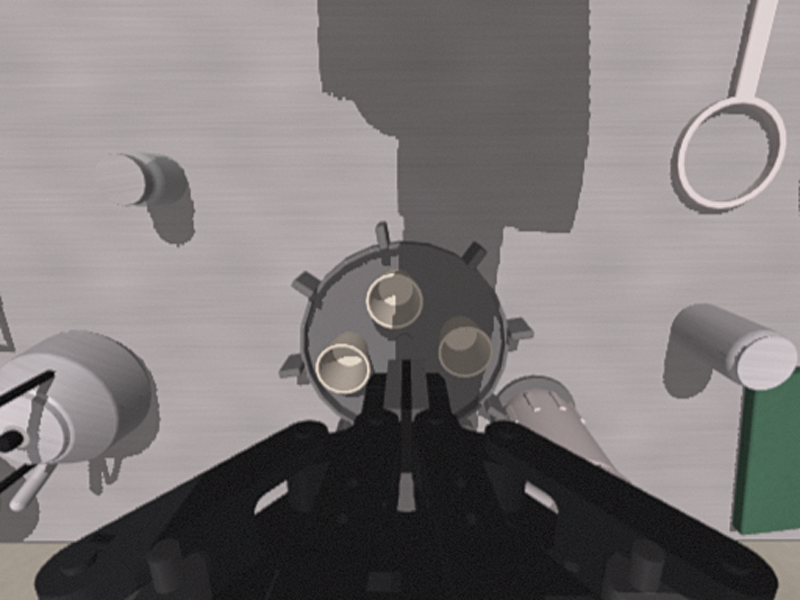

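The wrist view (down = +x, left = -y) shows three cups at (394,298), (343,367) and (465,350), and lugs at (382,235), (473,254), (306,284), (517,333) and (293,368). The mug is behind the gripper. Next come the lug angles.

Run:
```python
from h import *
w=np.load("w1.npy",allow_pickle=True).item()
W=lambda u,v:((u+.5)*.64-.5,(v+.5)*.64-.5)
ax=np.array([587.5,9.2])
for z,ps in((88,[(394,298),(343,367),(465,350)]),(70,[(381,224),(480,248),(298,277),(529,325),(283,370)]),(85,[(128,180)])):
    for p in ps:
        q=onz(w,*W(*p),z)[:2]-ax;print(z,(q+ax).round(1),np.hypot(*q).round(1),np.degrees(np.arctan2(q[1],q[0])).round(1)%360)
```

```text
88 [508.8  -1.2] 79.4 187.5
88 [594.9 -63.5] 73.0 275.8
88 [573.2  82.2] 74.3 101.1
70 [427.4 -15.3] 162.0 188.7
70 [454.9  97.2] 159.2 146.4
70 [ 488.1 -113.5] 157.9 231.0
70 [548.6 160.9] 156.6 104.4
70 [ 607.5 -141.9] 152.4 277.5
85 [ 378.8 -280.9] 357.4 234.3
```

Emit:
move_arm(motion="-0.6 1.1 -3 0 0 -4; -1.3 2.2 -6.5 0 0 -8; -1.3 2.2 -10 0 0 -10; -1.3 2.2 -13.5 0 0 -10; -1.3 2.2 -17 0 0 -10; -1.3 2.2 -20.5 0 0 -10; -1.3 2.2 -24 0 0 -10; -1.3 2.2 -27 0 0 -10; -1.3 2.2 -28 0 0 -10; -1.3 2.2 -28 0 0 -10")

```text
time: 2.7
tool_pos: [434.4, 37.4, 118.6]
tcp_rot: [-90.0, 0.3, -9.9]
ft_force: [-0.4, -0.5, 0.3]
finger_gap: 0.0
```

Run:
```python
from h import *
s=readout.sense();print(s["tcp_rot"],s["tool_pos"],s["joint_pos"],s["time"],s["finger_gap"])
s=snap("wrist");np.save("w2.npy",s,allow_pickle=True)
t=snap("scene");np.save("s2.npy",t,allow_pickle=True)
c=cv2.resize(t["image"][145:270,200:345],(435,375),interpolation=cv2.INTER_CUBIC)
cv2.imwrite('pics/w2.png',np.hstack([cv2.resize(s["image"],(360,375)),c]))
```

```text
[-90.03333747   0.3236024   -9.90899404] [434.40179079  37.37492652 118.57223721] [-1.83675797e+00 -1.36489978e+01  1.17622693e+02  1.27946311e-02
  7.63513822e+01 -8.19309125e+01] 2.7 0.03516011540001602
```

View pics/w2.png

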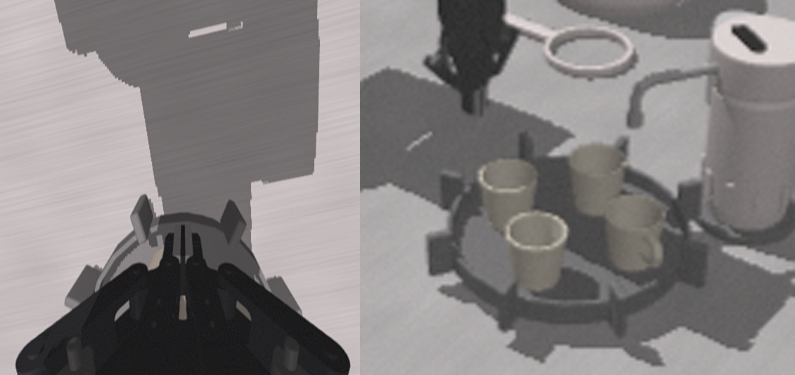

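Left panel: the closed fingers are between the lugs at (143,215) and (232,220). Right panel: the nozzle is now clear of the shadow, with its mouth at about (634,124), and the gripper hangs clear of the tray. Next: the spout position, then lower.

Run:
```python
from h import *
s=np.load("s2.npy",allow_pickle=True).item();b=np.load("side0.npy",allow_pickle=True).item()
p=(200+(275+.5)/3-.5,145+(123.5+.5)/3-.5)
q=onz(s,*p,160);print(q,np.degrees(np.arctan2(q[1]-9.2,q[0]-586.5)),np.hypot(q[1]-9.2,q[0]-586.5))
print(proj(b,q),[(4*(u-o+.375)) for u,o in zip(proj(b,q),(220,90))])
```

```text
[628.23123443  75.55223222 160.        ] 57.83277987322126 78.3844030841031
(np.float64(273.7172401560975), np.float64(150.11524304300403)) [np.float64(216.36896062438996), np.float64(241.9609721720161)]
```

Emit:
move_arm(motion="0 0 -2 0 0 0; 0 0 -4 0 0 0; 0 0 -5.5 0 0 0; 0 0 -6.6 0 0 0; 0 0 -7 0 0 0; 0 0 -7 0 0 0")

```text
time: 3.3
tool_pos: [437.6, 36.4, 51.9]
tcp_rot: [-90.0, -0.0, -10.0]
ft_force: [-0.3, 0.1, 0.6]
finger_gap: 0.3
```

```bash
cat > wp.py <<'E'
import numpy as np,sys
c=np.array([586.5,9.2])
P=lambda a:c+152*np.array([np.cos(np.radians(a)),np.sin(np.radians(a))])
def rows(a,b,step,base=None):
    p0=P(a) if base is None else base
    print('; '.join('%.2f %.2f 0 0 0 0'%tuple((P(x)-p0)/10) for x in np.arange(a+step,b+.01,step)))
E
python3 - <<'E'
from wp import *
rows(170,182,1.2);rows(182,194,1.2);rows(194,206,1.2);rows(206,216,1)
E
```

```text
-0.05 -0.31 0 0 0 0; -0.10 -0.63 0 0 0 0; -0.14 -0.95 0 0 0 0; -0.17 -1.26 0 0 0 0; -0.19 -1.58 0 0 0 0; -0.21 -1.90 0 0 0 0; -0.22 -2.22 0 0 0 0; -0.23 -2.53 0 0 0 0; -0.23 -2.85 0 0 0 0; -0.22 -3.17 0 0 0 0
0.01 -0.32 0 0 0 0; 0.04 -0.64 0 0 0 0; 0.06 -0.95 0 0 0 0; 0.10 -1.27 0 0 0 0; 0.14 -1.58 0 0 0 0; 0.19 -1.90 0 0 0 0; 0.24 -2.21 0 0 0 0; 0.30 -2.53 0 0 0 0; 0.37 -2.84 0 0 0 0; 0.44 -3.15 0 0 0 0
0.08 -0.31 0 0 0 0; 0.17 -0.61 0 0 0 0; 0.26 -0.92 0 0 0 0; 0.36 -1.22 0 0 0 0; 0.47 -1.52 0 0 0 0; 0.58 -1.82 0 0 0 0; 0.70 -2.12 0 0 0 0; 0.82 -2.41 0 0 0 0; 0.95 -2.70 0 0 0 0; 1.09 -2.99 0 0 0 0
0.12 -0.24 0 0 0 0; 0.24 -0.47 0 0 0 0; 0.37 -0.71 0 0 0 0; 0.50 -0.94 0 0 0 0; 0.63 -1.17 0 0 0 0; 0.77 -1.39 0 0 0 0; 0.91 -1.62 0 0 0 0; 1.06 -1.84 0 0 0 0; 1.21 -2.06 0 0 0 0; 1.36 -2.27 0 0 0 0
```

Emit:
move_arm(motion="-0.05 -0.3 0 0 0 0; -0.1 -0.6 0 0 0 0; -0.14 -0.9 0 0 0 0; -0.17 -1.2 0 0 0 0; -0.19 -1.5 0 0 0 0; -0.2 -1.75 0 0 0 0; -0.2 -2 0 0 0 0; -0.2 -2.25 0 0 0 0; -0.2 -2.5 0 0 0 0; -0.2 -2.75 0 0 0 0")

```text
time: 4.13
tool_pos: [435.0, 8.5, 51.2]
tcp_rot: [-90.0, 0.0, -10.0]
ft_force: [-0.2, -0.1, -0.6]
finger_gap: -0.2
```

Emit:
move_arm(motion="0 -0.3 0 0 0 1; 0.03 -0.6 0 0 0 2; 0.05 -0.9 0 0 0 3; 0.09 -1.2 0 0 0 4; 0.13 -1.5 0 0 0 5; 0.18 -1.8 0 0 0 6; 0.22 -2.1 0 0 0 7; 0.28 -2.4 0 0 0 8; 0.34 -2.7 0 0 0 9; 0.4 -3 0 0 0 10")

```text
time: 4.97
tool_pos: [439.0, -21.5, 51.3]
tcp_rot: [-90.0, 0.0, 0.1]
ft_force: [-0.7, 0.6, 0.4]
finger_gap: 0.1
```

Run:
```python
from h import *
q=readout.sense();print(q["tool_pos"],q["ft_force"],q["time"],q["joint_pos"][5])
t=snap("scene");np.save("s3.npy",t,allow_pickle=True)
u=snap("side");np.save("d3.npy",u,allow_pickle=True)
f=lambda im,x,y:cv2.resize(im[y:y+125,x:x+130],(390,375),interpolation=cv2.INTER_CUBIC)
cv2.imwrite('pics/w3.png',np.hstack([f(t["image"],205,145),f(u["image"],220,110)]))
```

```text
[439.04991087 -21.54009943  51.26133683] [-0.68076341  0.57944502  0.38304481] 4.9667 -99.59475774137516
```

View pics/w3.png

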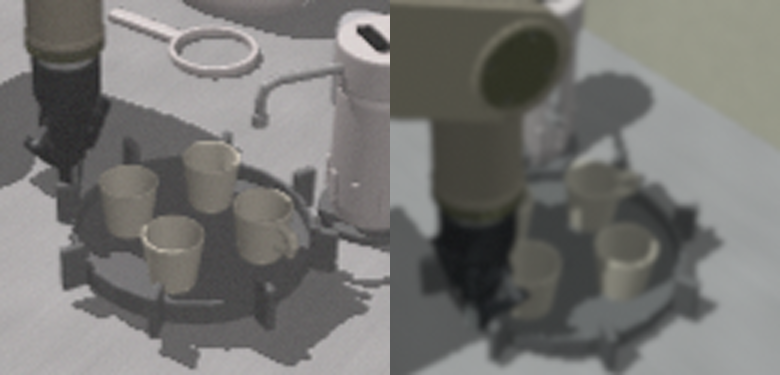

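The left panel shows the tray turning with the finger on the lug at (68,190). Cup mouths are at (129,181), (212,157), (173,236) and the mug at (264,209).

Run:
```python
from h import *
from wp import rows
t=np.load("s3.npy",allow_pickle=True).item()
Q=np.array([onz(t,205+(u+.5)/3-.5,145+(v+.5)/3-.5,88)[:2] for u,v in((129,181),(212,157),(264,209),(173,236))])
for q in (Q-[586.8,9.2]): print((q+[586.8,9.2]).round(1),np.hypot(*q).round(1),np.degrees(np.arctan2(q[1],q[0]))%360)
print(Q.mean(0))
rows(192,204,1.2);rows(204,216,1.2);rows(216,225,.9)
```

```text
[516.6 -12.5] 73.5 197.15712846100627
[564.7  80.7] 74.8 107.2067995690199
[664.8  31.2] 81.0 15.735683058591714
[613.1 -64.5] 78.2 289.65311008649024
[589.79307766   8.72068306]
0.07 -0.31 0 0 0 0; 0.15 -0.62 0 0 0 0; 0.23 -0.93 0 0 0 0; 0.32 -1.23 0 0 0 0; 0.41 -1.54 0 0 0 0; 0.51 -1.84 0 0 0 0; 0.62 -2.14 0 0 0 0; 0.74 -2.44 0 0 0 0; 0.86 -2.73 0 0 0 0; 0.98 -3.02 0 0 0 0
0.13 -0.29 0 0 0 0; 0.27 -0.58 0 0 0 0; 0.42 -0.86 0 0 0 0; 0.57 -1.14 0 0 0 0; 0.72 -1.42 0 0 0 0; 0.88 -1.69 0 0 0 0; 1.05 -1.96 0 0 0 0; 1.23 -2.23 0 0 0 0; 1.40 -2.49 0 0 0 0; 1.59 -2.75 0 0 0 0
0.14 -0.19 0 0 0 0; 0.29 -0.38 0 0 0 0; 0.43 -0.57 0 0 0 0; 0.59 -0.75 0 0 0 0; 0.74 -0.94 0 0 0 0; 0.90 -1.12 0 0 0 0; 1.05 -1.30 0 0 0 0; 1.22 -1.47 0 0 0 0; 1.38 -1.64 0 0 0 0; 1.55 -1.81 0 0 0 0
```

Emit:
move_arm(motion="0.07 -0.3 0 0 0 1; 0.15 -0.6 0 0 0 2; 0.23 -0.9 0 0 0 3; 0.32 -1.2 0 0 0 4; 0.41 -1.5 0 0 0 5; 0.51 -1.8 0 0 0 6; 0.62 -2.1 0 0 0 7; 0.74 -2.4 0 0 0 8; 0.86 -2.7 0 0 0 9; 0.98 -3 0 0 0 10")

```text
time: 5.9
tool_pos: [448.9, -51.5, 51.3]
tcp_rot: [-90.0, -0.0, 10.1]
ft_force: [0.4, 1.0, 1.0]
finger_gap: -0.1
```

Emit:
move_arm(motion="0.13 -0.3 0 0 0 1; 0.27 -0.6 0 0 0 2; 0.42 -0.86 0 0 0 3; 0.57 -1.14 0 0 0 4; 0.72 -1.42 0 0 0 5; 0.88 -1.7 0 0 0 6; 1.05 -1.96 0 0 0 7; 1.23 -2.23 0 0 0 8; 1.4 -2.5 0 0 0 9; 1.6 -2.75 0 0 0 10")

```text
time: 6.73
tool_pos: [464.9, -79.0, 51.3]
tcp_rot: [-90.0, 0.0, 20.1]
ft_force: [-1.1, -0.4, -0.3]
finger_gap: -0.2
```

Run:
```python
from h import *
q=readout.sense();print(q["tool_pos"],q["ft_force"],q["time"],q["joint_pos"][5])
p=q["tool_pos"];print(np.degrees(np.arctan2(p[1]-9.2,p[0]-586.5))%360,np.hypot(p[1]-9.2,p[0]-586.5))
t=snap("scene");np.save("s4.npy",t,allow_pickle=True)
u=snap("side");np.save("d4.npy",u,allow_pickle=True)
f=lambda im,x,y:cv2.resize(im[y:y+125,x:x+130],(390,375),interpolation=cv2.INTER_CUBIC)
cv2.imwrite('pics/w4.png',np.hstack([f(t["image"],205,145),f(u["image"],220,110)]))
```

```text
[464.94686012 -79.01045527  51.27911615] [-1.08773869 -0.38627314 -0.2910044 ] 6.7333 -125.97334491358465
215.9681887865972 150.18738373755252
```

View pics/w4.png

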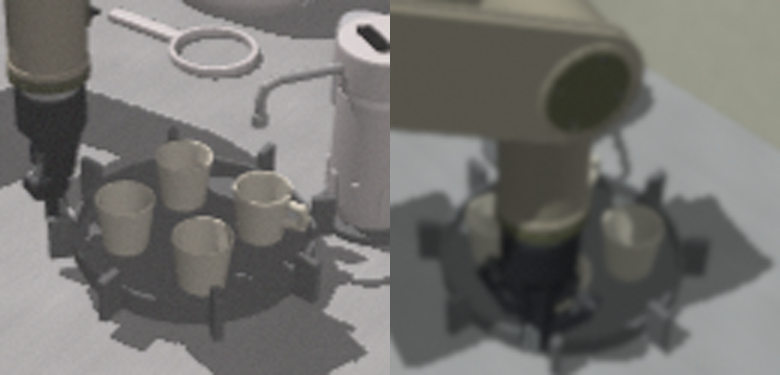

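The left panel shows the mug now at (263,189), moving toward the spout, with the finger at (55,205) behind the lug. The other cups are still in place.

Run:
```python
from h import *
from wp import *
t=np.load("s4.npy",allow_pickle=True).item()
for u,v in((125,196),(185,154),(263,189),(203,232)):
    q=onz(t,205+(u+.5)/3-.5,145+(v+.5)/3-.5,88)[:2]-[586.8,9.2];print(np.hypot(*q).round(1),np.degrees(np.arctan2(q[1],q[0]))%360)
rows(216,226,1,np.array([465,-79]))
```

```text
73.5 219.4618269989543
77.2 130.8205635104126
78.1 42.30108030224822
68.9 313.8511148067021
0.01 -0.33 0 0 0 0; 0.17 -0.54 0 0 0 0; 0.34 -0.75 0 0 0 0; 0.51 -0.95 0 0 0 0; 0.68 -1.15 0 0 0 0; 0.85 -1.35 0 0 0 0; 1.03 -1.55 0 0 0 0; 1.22 -1.74 0 0 0 0; 1.40 -1.93 0 0 0 0; 1.59 -2.11 0 0 0 0
```

Emit:
move_arm(motion="0.1 -0.25 0 0 0 0; 0.25 -0.5 0 0 0 0; 0.4 -0.75 0 0 0 0; 0.55 -0.97 0 0 0 0; 0.7 -1.17 0 0 0 0; 0.87 -1.37 0 0 0 0; 1.04 -1.56 0 0 0 0; 1.22 -1.75 0 0 0 0; 1.38 -1.91 0 0 0 0; 1.5 -2.03 0 0 0 0")

```text
time: 7.67
tool_pos: [480.0, -99.2, 51.3]
tcp_rot: [-90.0, 0.0, 20.0]
ft_force: [0.4, -0.0, -0.1]
finger_gap: 0.1
```

Run:
```python
from h import *
q=readout.sense()
p=q["tool_pos"];print(np.degrees(np.arctan2(p[1]-9.2,p[0]-586.5))%360,np.hypot(p[1]-9.2,p[0]-586.5))
t=snap("scene");np.save("s5.npy",t,allow_pickle=True)
cv2.imwrite('pics/w5.png',cv2.resize(t["image"][150:250,205:335],(780,600),interpolation=cv2.INTER_CUBIC))
```

```text
225.50801655057546 151.9783821645022
```

View pics/w5.png

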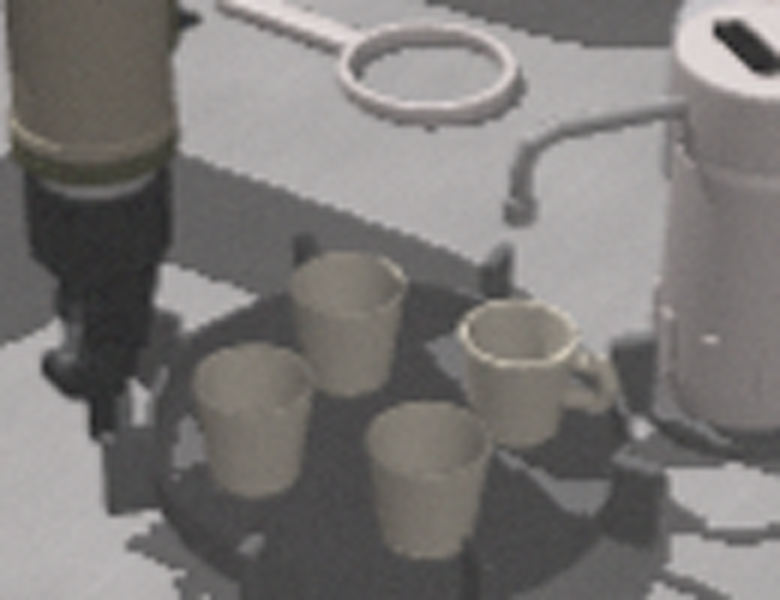

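The mug mouth is at about (519,333), with the nozzle mouth at (519,214) nearly above it. The other cups are at (252,374), (349,281) and (428,437).

```bash
cat > ang.py <<'E'
from h import *
def ang(t,noz,cups,x0=205,y0=150,k=6):
    f=lambda u,v,z:onz(t,x0+(u+.5)/k-.5,y0+(v+.5)/k-.5,z)
    n=f(*noz,160);Q=np.array([f(*c,88)[:2] for c in cups]);c=Q.mean(0)
    print("nozzle",n.round(1),"axis",c.round(1))
    for q in Q: print(q.round(1),np.hypot(*(q-c)).round(1),np.degrees(np.arctan2(*(q-c)[::-1]))%360)
    print("noz az",np.degrees(np.arctan2(n[1]-c[1],n[0]-c[0])),np.hypot(*(n[:2]-c)))
    u,v=proj(t,[n[0],n[1],88]);print("want mouth at",k*(u-x0+.5)-.5,k*(v-y0+.5)-.5)
E
python3 - <<'E'
from ang import *
t=np.load("s5.npy",allow_pickle=True).item()
ang(t,(519,214),[(519,333),(252,374),(349,281),(428,437)])
E
```

```text
nozzle [625.7  78.  160. ] axis [585.8  12.2]
[633.4  71.8] 76.2 51.33129742089684
[537.  -45.5] 75.5 229.82102892677872
[527.9  58.3] 74.0 141.4851076936484
[644.8 -35.7] 76.0 320.9361735848586
noz az 58.7483220018033 76.97349975067067
want mouth at 513.2208824943824 322.9842288793756
```

Emit:
move_arm(motion="0.13 -0.13 0 0 0 0; 0.3 -0.3 0 0 0 0; 0.5 -0.48 0 0 0 0; 0.65 -0.61 0 0 0 0; 0.75 -0.7 0 0 0 0; 0.8 -0.74 0 0 0 0; 0.8 -0.74 0 0 0 0; 0.8 -0.74 0 0 0 0; 0.2 -0.1 0 0 0 0; -0.7 0.6 0 0 0 0")

```text
time: 8.55
tool_pos: [472.9, -92.9, 51.5]
tcp_rot: [-90.0, -0.0, 20.0]
ft_force: [-0.3, 0.3, -0.1]
finger_gap: 0.2
```

Emit:
move_arm(motion="-1 0.5 1 0 0 0; -1 0.5 4 0 0 0; -1 0.5 8 0 0 -3; -1 0.5 12 0 0 -6; -1 0.5 16 0 0 -9; -1 0.5 20 0 0 -12; -1 1 24 0 0 -15; -1 2 28 0 0 -17; 0 4 32 0 0 -20; 2 6 36 0 0 -20")

```text
time: 9.38
tool_pos: [487.3, -37.0, 405.2]
tcp_rot: [-90.0, -0.1, -0.3]
ft_force: [0.1, -0.9, 0.4]
finger_gap: -0.0
```

Emit:
move_arm(motion="3 2.4 0.6 0 0 0; 6 4.8 0.6 0 0 0; 9 7 0.6 0 0 0; 12 9 0.6 0 0 0; 15 10.5 0.6 0 0 0; 17 11.5 0.6 0 0 0; 17 11.5 0.6 0 0 0; 17 11.5 0.6 0 0 0")

```text
time: 10.05
tool_pos: [658.4, 78.3, 405.9]
tcp_rot: [-90.0, 0.2, 0.1]
ft_force: [-0.2, -1.3, -1.2]
finger_gap: -0.1
```

Run:
```python
from h import *
q=readout.sense();print(q["tool_pos"],q["tcp_rot"],q["time"])
t=snap("scene");np.save("s6.npy",t,allow_pickle=True)
w=snap("wrist");np.save("w6.npy",w,allow_pickle=True)
c=cv2.resize(t["image"][160:240,225:335],(440,320),interpolation=cv2.INTER_CUBIC)
d=cv2.resize(w["image"],(360,320),interpolation=cv2.INTER_AREA)
print(proj(w,(628,74,88)),proj(w,(628,74,160)),proj(w,(586.5,9.2,26)))
cv2.imwrite('pics/w6.png',np.hstack([c,d]))
```

```text
[658.35043285  78.29418373 405.88342979] [-9.00102616e+01  1.87708471e-01  7.43555304e-02] 10.05
(np.float64(257.76556871464896), np.float64(139.64546848208659)) (np.float64(257.3107057074589), np.float64(144.48402940835666)) (np.float64(223.6369710632577), np.float64(114.07633829645044))
```

View pics/w6.png

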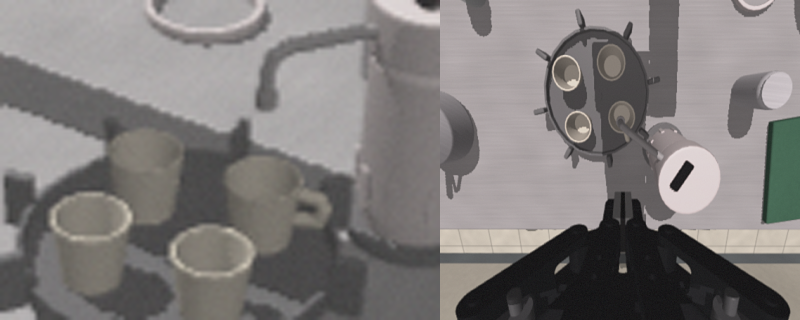

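The wrist view shows the nozzle over the mug mouth at about panel (622,118). I'll zoom in on it.

Run:
```python
from h import *
w=np.load("w6.npy",allow_pickle=True).item()
c=cv2.resize(w["image"][60:180,160:290],None,fx=5,fy=5,interpolation=cv2.INTER_CUBIC)
cv2.imwrite('pics/w7.png',cv2.convertScaleAbs(c,alpha=1.5))
```

```text
(no output)
```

View pics/w7.png

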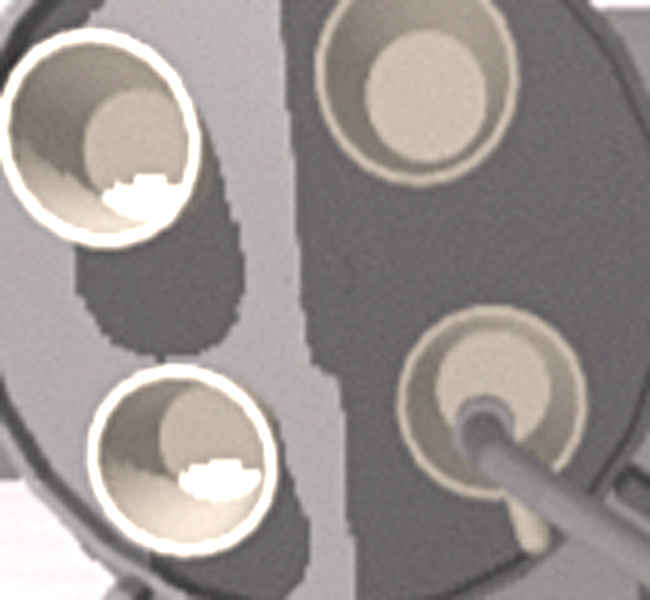

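Mug mouth centre is (492.5,401.5) and the nozzle end's disc is centred at about (485,426). The other mouths are at (100,137) and (183,460).

Run:
```python
from h import *
w=np.load("w6.npy",allow_pickle=True).item()
f=lambda u,v,z:onz(w,160+(u+.5)/5-.5,60+(v+.5)/5-.5,z)[:2]
m,d,e=f(492.5,401.5,88),f(100,137.5,88),f(183,459.5,88);n=f(485,426,160);n2=f(485,426,170)
c=(m+d)/2
print(m,d,e,n,n2,"axis",c)
for q in(m,d,e,n,n2):print(np.hypot(*(q-c)),np.degrees(np.arctan2(*(q-c)[::-1])))
```

```text
[628.42771632  74.56997894] [544.42309942 -52.12193657] [648.18525777 -32.55208515] [628.4527885   72.96954524] [627.30622823  73.10703624] axis [586.42540787  11.22402119]
76.00594897110412 56.45314736018338
76.00594897110406 -123.54685263981656
75.70090188027172 -35.32946177496397
74.6914350041283 55.758655335681404
74.16703462662201 56.550668492917424
```

Run:
```python
from h import *
w=np.load("w6.npy",allow_pickle=True).item()["image"]
n=snap("wrist")["image"];print(np.abs(n.astype(int)-w)[40:180,150:300].max(2).mean(), readout.sense()["ft_force"])
r.hand_in()
```

```text
3.9774285714285713 [-0.03268781 -0.42436535  0.63009672]
the job is handed in; nothing more can be done
```

I turned the tray about 47° anticlockwise by pushing one lug with the closed fingertips, and the mug now stands under the spout. I then backed the arm off and up, and handed the job in at about 10 s.

- **Alignment:** the last near-vertical wrist view puts the mug's mouth centre at (628.4, 74.6) and the nozzle at (628.5, 73.0). That is within about 2 mm. The column's direction from the tray axis (56.2°) agrees with the mug's final angle (56.5°).
- **Disagreement:** the oblique scene camera suggested the mug is about 2–3 mm short of the spout. I trusted the wrist view because it looks almost straight down.
- **At rest:** the tray showed only about noise-level change between the last two wrist pictures.
- **Other things:** the other cups stayed at their usual distance from the axis, as far as the pictures show. I never saw more than about 2 N on the wrist, and the robot was touching nothing at hand-in. I did not measure the kettle, jar, tin or wrench again, but the arm did not go near them.

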